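# Press the gate lever to let the waiting can roll out

### The arm

A 6-joint arm with a two-finger parallel gripper is mounted at the origin on the work surface. World frame = base frame: x ahead of the robot, y to its left, z up, the work surface at z = 0. Lengths are in mm, angles in rad, forces in N, time in s.
With the tool pointing down it reaches from about 300 to 775 mm from the base axis. Payload 14.6 kg.
Tool frame: the origin (TCP) lies at the very end of the fingers, on their centre line; the grasp point (between the pads) lies 19 mm behind it; z points along the fingers, y is the line along which they close (so a half turn about z gives the same grasp; the last joint's range is limited). The gripper opens to 94 mm and grips with 3 to 60 N. Pads are 16 mm wide; open, the fingers measure 119 mm over their backs; the gripper's body (75 mm by 177 mm) begins 78 mm behind the grasp point.
Start: joints at [-1.288, 0.3, 1.521, -0, 1.321, -0.067], TCP at [188.483, -516.685, 205.446] pointing down, gripper open.
Joint ranges: [-3.03, 3.03], [-0.79, 2.21], [0.23, 2.52], [-1.04, 4.18], [0, 3.07], [-2.55, 2.55]. Speed limits (rad/s): [2.22, 2.22, 2.57, 3.14, 3.14, 3.14].

### API

Orientations are given as [roll, pitch, yaw] about the fixed x, y, z axes, in that order (R = Rz(yaw) Ry(pitch) Rx(roll)).
In Python, from cell import manip, eyes, ticket gives the robot as it stands. The module is installed in compiled form; this text tells all that it offers.
- The arm moves only by the tool arm_command, never from a script. Its argument "plan" is a list of rows, each a list of 5 numbers: the opening, from -1 (shut) to 1 (fully open), then the shift along the tool's x, y, z in m, then the turn about the tool's z in rad. In form: [[jaw, dx, dy, dz, roll], ...]. A call has 1 to 20 rows; each row shifts and turns the commanded pose from where the row before left it, along the tool's axes as they then stand; what a row does not reach is not made up. A row lasts 1/8 s, in which the tool goes at most 62.5 mm and 10.7 degrees, less where a joint would pass 70% of its speed; a pose out of reach is approached as far as the arm can. A call is refused whole if a number of a shift passes 0.0625 or a number of a turn 0.188, either way. A call with a gripper value outside its range is refused whole. The fingers move at their own pace and stop on an object; "newtons" is the grip in N (left out, the last holds). Time passes only in rows, so rows that do not move let the fingers close. It gives the time, the measured TCP pose, the force, the opening and the grip force at its end, in the units of the state.
- manip.read_state(): the state, without advancing time (a new reading comes with each control period).
- eyes.camera(name): name is "scene" or "top" or "wrist"; returns a dict with "img" (400x640x3 uint8, blue, green, red), "z_map" (400x640 float32, mm along the optical axis (not along the pixel's ray), 0 where there is no reading), "fx", "fy", "cx", "cy" (pixels), "eye" and "orientation" of the camera in the world. Camera axes: x right, y down, z forward; pixel columns grow to the right and rows downward; lengths in mm; the calibration is good to about 2 mm. A picture is of the moment at which its call begins.
- ticket.sign_off(): hands the job in; it is judged then, once.
The state is a dict: "clock": time; "joints": joint angles; "qd": joint speeds; "effort": joint torques, N m; "eef_pos": TCP position; "eef_rot": TCP orientation; "wrist_force": force on the tool from outside, world axes, zero at the start; "moment": the same for the moment, N m; "finger_gap": finger opening in mm; "finger_force": force on a finger pad.
Only numpy, scipy, OpenCV 4.12 (cv2) and the standard library are available. Lean on these libraries where they do the work, as an engineer would, in place of code of your own. Each camera call takes 0.05 s, during which the arm holds its last target. There are 200 camera calls.

### The job

Release the can that waits behind the heavy flap of the gravity-feed lane: press down the rubber paddle on the long end of the lever with the fingertips, so that its short end raises the flap, and keep it pressed until the can has rolled down to the end stop of the lane. Then come up slowly so that the flap is let down gently, without slamming, until it is fully shut, and leave the lever resting in its cradle. Do not lift anything, do not touch the can or the flap, and leave the other things on the bench where they are.

Things in the scene. Friction and masses are not known exactly. Their poses are not given: they have to be found in the camera images.
- lane: Grey gravity-feed lane fixed on the bench. Origin at bench height under the flap's lip, mid-width. Its y axis runs up the lane, which falls to -y at 8 degrees; floor 60 mm high at the origin; channel 122 mm wide, from y = +165 mm to the stop. Base plate 215 x 375 mm. The lever is on its -x side. 169 mm tall in all. Its yaw is within 0.35 rad of the world's
- end_stop (a point): Foot of the black end stop's inner face, mid-width: lane y = -160 mm, on the lane floor, 38 mm up; the stop's top edge is 72 mm up
- flap (a joint): Heavy steel flap (about 2.4 to 3.9 kg, with a thick steel ballast bar on top) over the lane, hinged across the lane at y = +130 mm, 121 mm high. Angle in rad: 0 = shut (it falls shut by its own weight), grows as the lip rises, stops at 0.7. The can gets free at about 0.18; 0.25 leaves room
- flap_lip (a point): Middle of the lower edge of the flap's down-turned lip (118 mm wide), which holds the can back, below a window 86 x 48 mm in the flap's top that shows the can; 76 mm high when shut
- paddle (a point): Centre of the top of the rubber paddle (44 mm wide, 50 mm along the lever) on the lever's long end, 190 mm from the pivot. At the start it is the raised end, sloping 0.3 rad, 174 mm up, at lane x -105, y -237 mm. Press straight down: 80 mm lower, the flap is at about 0.25 rad; after 145 mm it meets the bench. Takes about 1 to 7 N; the flap's weight brings it back up
- lever_pivot (a point): Centre of the lever's pivot pin (12 mm thick, 56 mm long), which lies loose in the open-topped cradle 105 mm above the bench; the lever is a loose flat steel bar 22 x 10 mm, short arm 70 mm with a greased roller under the flap's ear
- cradle (a point): Where the pivot pin's centre belongs in the lane's cradle: lane x = -105 mm, y = -60 mm, 105 mm up
- can_center (a point): Centre of the lying slim can (40 mm diameter, 110 mm long, 0.1 to 0.18 kg), its axis across the lane. It waits at lane y = about +19 mm and comes to rest at the end stop at lane y = about -140 mm
- flask: Small grey bottle, 46 mm diameter, 105 mm tall, a bystander; origin under its centre
- tin: Low round jar, 72 mm diameter, 55 mm tall, a bystander; origin under its centre
- carton: Small cardboard box 80 x 60 x 55 mm, a bystander; origin under its centre
There are look-alikes about, which are no part of the job. Leave any blue or turquoise look-alike of the part that bears can_center alone.

How it is judged (in metres and radians):
On the way, in this order (a step that is already met when the one before it is completed fails the run):
1. the fingers press the lever and the flap is lifted off the can (value of joint flap above 0.12 rad and contact force between the fingers and lever above 0.3 N), for 0.1 s.
2. the can has rolled out to the end stop (y of can_center in the frame of lane below -0.125 m), for 0.2 s.
At the end, for the whole second after the job is handed in: The can lies at rest against the end stop of the lane (lane y between -125 and -155 mm), the flap is shut (under 0.03 rad), and the lever's pin lies in its cradle (within 12 mm), at rest (y of can_center in the frame of lane between -0.155 and -0.125 m and z of can_center in the frame of lane between 0.05 and 0.075 m and linear speed of each of can, lever below 0.03 m/s and value of joint flap below 0.03 rad and distance between lever_pivot and cradle below 0.012 m); the robot touches nothing.
It fails at once if the flap slams: it falls faster than 2.5 rad/s (velocity of joint flap below -2.5 rad/s).
It fails at once if the robot touches the can (over 0.5 N), or it leaves the lane upwards (contact force between any of the arm, the fingers and can above 0.5 N or z of can_center in the frame of lane above 0.11 m).
It fails at once if the robot touches the flap (over 1 N) (contact force between any of the arm, the fingers and flap above 1 N).
It fails at once if the lever is lifted or pulled out of its cradle (pin over 15 mm away) (distance between lever_pivot and cradle above 0.015 m).
It fails at once if a bystander is moved more than 20 mm or tipped (distance of any of flask, tin, carton from where it was at the start of the episode above 0.02 m or angle between any of flask, tin, carton's own z axis and vertical above 0.35 rad).
It also fails if it takes over 48 s, if anything falls off the work surface, if the arm or the gripper's body presses on something with over 40 N, if the wrist force passes 120 N, or if a joint passes its speed limit or range.

## Working session

There is one attempt and no reset: what is moved stays moved. The work goes in short steps, Python scripts to look and compute and a tool call to move; the robot and the scene stay as the last step left them, time stands still between calls to the robot, and variables do not carry over. Pictures are saved under pics/ and viewed, at most 10 in all, crops included, and the job is handed in when it is done.

Besides the shell and the picture viewer there is one more tool, called after ">>>" in YAML: its name, and indented under it one key for each argument. arm_command: Moves the arm, as the interface text tells. Its arguments: {"type":"object","properties":{"plan":{"type":"array"},"newtons":{"type":"number"}},"required":["plan"]}

```bash
mkdir -p pics; cat > h.py <<'E'
import numpy as np, cv2
from cell import manip, eyes, ticket
from scipy.spatial.transform import Rotation as R
def cam(n):
    c=eyes.camera(n); np.savez('last_'+n,**{k:np.array(v) for k,v in c.items()}); return c
def load(n): return dict(np.load('last_'+n+'.npz'))
def rot(o):
    o=np.array(o,float)
    return o if o.shape==(3,3) else R.from_euler('xyz',o).as_matrix()
def px(c,u,v,z=None):
    if z is None:
        p=c['z_map'][int(v)-1:int(v)+2,int(u)-1:int(u)+2]; z=np.median(p[p>0])
    return rot(c['orientation'])@np.array([(u-c['cx'])/c['fx']*z,(v-c['cy'])/c['fy']*z,z])+np.array(c['eye'])
E
python3 - <<'E'
from h import *
for n in('scene','top'):
    c=cam(n); cv2.imwrite(f'pics/{n}1.png',c['img']); print(n,c['eye'],c['orientation'],c['fx'],c['cx'],c['cy'])
print(manip.read_state())
E
```

```text
scene [1185.50561086  683.45810417  685.39846956] [-2.15055269 -0.0127826   2.34020413] 390.7119623248982 319.1114309216116 194.9340512834046
top [ 374.12755297   97.79213172 1354.48278994] [-2.96663357  0.02515082 -1.58141051] 433.80788731065815 312.9138341171687 202.18696618886796
{'clock': 0.1, 'joints': array([-1.28764265e+00,  3.00410224e-01,  1.52151928e+00, -1.02894068e-05,
        1.32071732e+00, -6.65973613e-02]), 'qd': array([-0.00129695, -0.00088555, -0.0011242 ,  0.0014388 ,  0.00010153,
       -0.00205393]), 'effort': array([-1.60648860e-04, -5.32641327e+01, -3.53287303e+01,  7.08532822e-02,
        2.34265690e-02, -5.53447967e-05]), 'eef_pos': array([ 188.39373488, -516.47139975,  204.94587127]), 'eef_rot': array([-3.14054016e+00, -6.02080619e-05,  3.49753561e-01]), 'wrist_force': array([-0.87652782,  0.01592974,  0.4828581 ]), 'moment': array([-0.0213147 , -0.07888124, -0.06727711]), 'finger_force': 0.0, 'finger_gap': 94.00980461935374}
```

View pics/scene1.png

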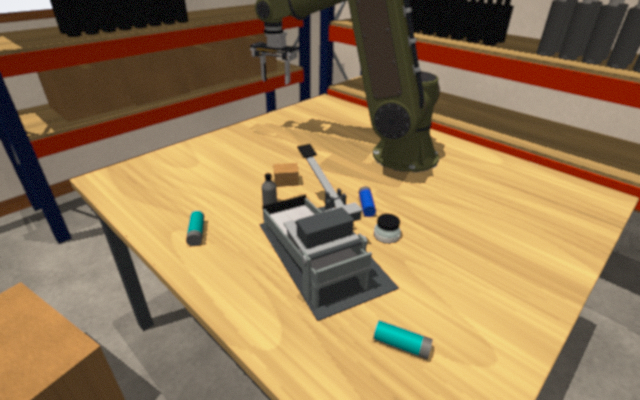

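View pics/top1.png

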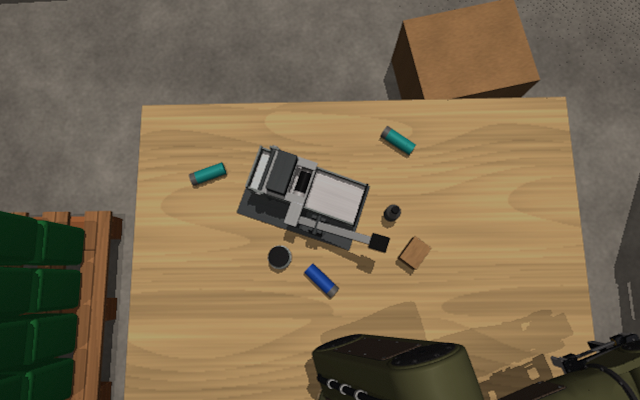

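The scene view shows the lane in mid-bench with the lever's black paddle at (306,151). In the top view the paddle is at (379,242), the carton at (414,252), the flask at (392,213), the tin at (280,257) and the lane's stop end at about (360,210). The turquoise and blue cylinders at (208,174), (397,141) and (321,280) are look-alikes lying loose on the bench. The can itself should be in the window at (303,180). I'll enlarge that area to check, and measure.

```bash
python3 - <<'E'
from h import *
c=load('top')
cv2.imwrite('pics/crop1.png',cv2.resize(c['img'][135:285,235:435],None,fx=4,fy=4,interpolation=cv2.INTER_CUBIC))
for n,u,v in [('paddle',379,242),('pad-l',373,241),('carton',415,251),('flask',392,212),('tin',280,257),('lever',345,232),('lever2',325,227),('can',303,180),('floor',335,198)]:
    print(n,px(c,u,v).round(1))
E
```

```text
paddle [470.9 -52.6 174.5]
pad-l [474.3 -37.1 169. ]
carton [ 452.6 -173.2   55.1]
flask [ 564.1 -103.4   97.8]
tin [439.6 227.8  56.7]
lever [503.3  36.8 136.5]
lever2 [520.4  92.7 117.9]
can [663.1 155.6 102. ]
floor [617.5  60.5  47.8]
```

View pics/crop1.png

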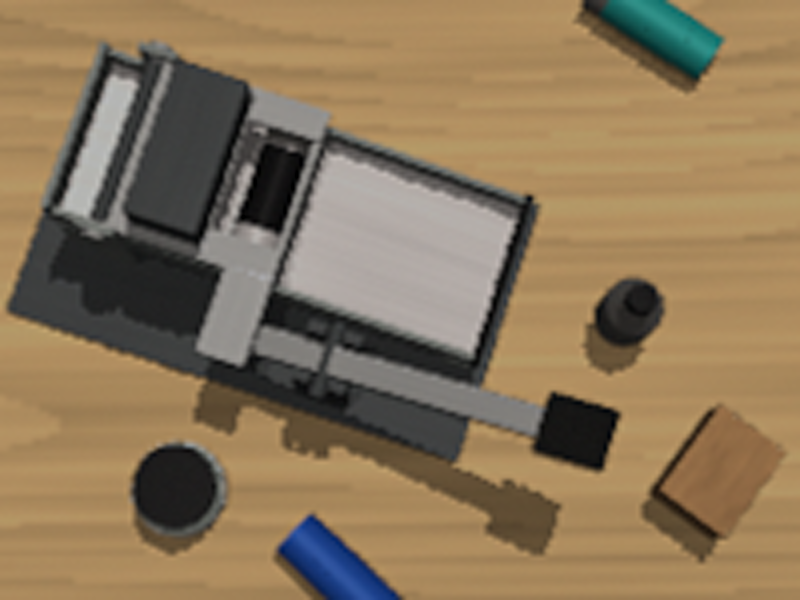

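The crop shows the black can in the flap window at crop (278,185), so the coloured cylinders are not part of the job. The paddle is centred at crop (577,431), which gives world (470,-53,174). Its height matches the 174 mm given. The lever runs along (-0.32,-0.95), so the lane's yaw is about -0.33. The path at z=205 clears everything. I'll shut the fingers, go above the paddle and line the tool up with the lane.

>>> arm_command:
  plan:
    - [-1,0.0353,-0.0282,0,0]
    - [-1,0.0353,-0.0282,0,0]
    - [-1,0.0353,-0.0282,0,0]
    - [-1,0.0353,-0.0282,0,0]
    - [-1,0.0353,-0.0282,0,0]
    - [-1,0.0353,-0.0282,0,0]
    - [-1,0.0353,-0.0282,0,0]
    - [-1,0.0353,-0.0282,0,0]
    - [-1,0.0353,-0.0282,0,0]
    - [-1,0.0353,-0.0282,0,0]
    - [-1,0.0353,-0.0282,0,0]
    - [-1,0.0353,-0.0282,0,0]
    - [-1,0,0,0,0.17]
    - [-1,0,0,0,0.17]
    - [-1,0,0,0,0.17]
    - [-1,0,0,0,0.17]
    - [-1,0,0,0,0]
  newtons: 20

```text
clock: 2.22
eef_pos: [470.3, -53.6, 205.3]
eef_rot: [3.142, 0.0, -0.329]
wrist_force: [-0.7, 0.9, 0.1]
finger_gap: 0.1
finger_force: 0.0
```

```bash
python3 - <<'E'
from h import *
c=cam('wrist'); cv2.imwrite('pics/w1.png',c['img']); print(c['eye'],c['orientation'])
s=manip.read_state()
# TCP dropped onto the paddle plane (z=174): its pixel
P=np.array([s['eef_pos'][0],s['eef_pos'][1],174]); q=rot(c['orientation']).T@(P-c['eye']); print(q, q[0]/q[2]*c['fx']+c['cx'],q[1]/q[2]*c['fy']+c['cy'])
E
```

```text
[543.4699581 -79.5831855 384.5341855] [ 2.87200312e+00  2.07327190e-04 -1.89976195e+00]
[ -0.93847001  18.70649066 223.59269423] 317.4442329788574 217.54805397152674
```

View pics/w1.png

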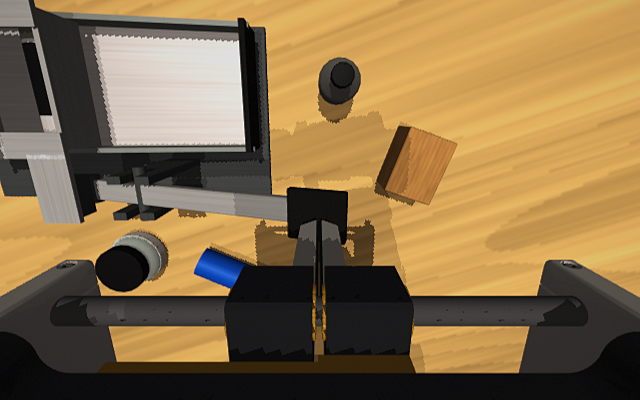

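The paddle spans (287–347, 188–243), centred at (317,215), and the TCP projects to (317,217), so it is centred. Now I press down, following the arc slightly outward.

>>> arm_command:
  plan:
    - [-1,0,0,0.012,0]
    - [-1,0,0,0.012,0]
    - [-1,0,0,0.006,0]
    - [-1,0,0.002,0.006,0]
    - [-1,0,0.002,0.008,0]
    - [-1,0,0.002,0.008,0]
    - [-1,0,0.002,0.008,0]
    - [-1,0,0.001,0.008,0]
    - [-1,0,0.001,0.008,0]
    - [-1,0,0.001,0.008,0]
    - [-1,0,0.001,0.008,0]
    - [-1,0,0,0.008,0]
    - [-1,0,0,0.008,0]
    - [-1,0,0,0.008,0]
    - [-1,0,0,0,0]
    - [-1,0,0,0,0]

```text
clock: 4.28
eef_pos: [466.5, -65.0, 89.5]
eef_rot: [3.141, 0.0, -0.33]
wrist_force: [-1.1, 1.2, 2.4]
finger_gap: 0.8
finger_force: 1.1
```

```bash
python3 - <<'E'
from h import *
c=cam('top'); cv2.imwrite('pics/crop2.png',cv2.resize(c['img'][135:285,235:435],None,fx=4,fy=4,interpolation=cv2.INTER_CUBIC))
c=cam('scene'); cv2.imwrite('pics/crop3.png',cv2.resize(c['img'][130:330,230:430],None,fx=3,fy=3,interpolation=cv2.INTER_CUBIC))
E
```

```text
(no output)
```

View pics/crop3.png

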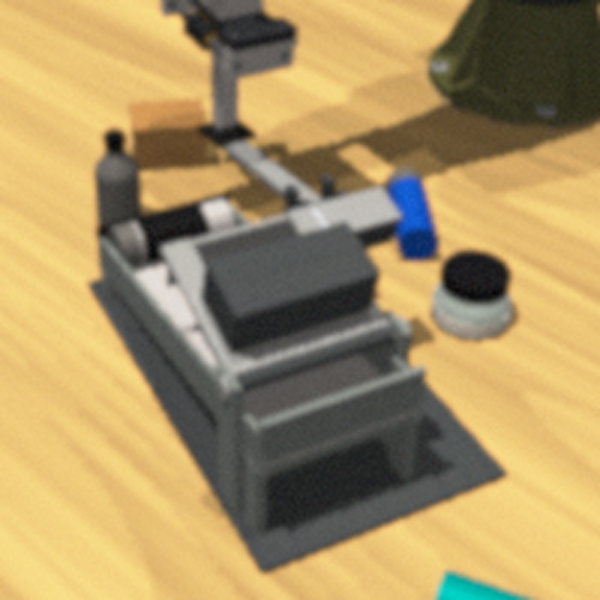

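The flap is raised, and the can lies at the end stop at crop (170,230), a black body with light ends. I'll let it settle, check its lane y, then rise slowly.

```bash
python3 - <<'E'
from h import *
c=load('scene')
p=px(c,230+172/3,130+228/3); print(p)
a=np.array([.323,.946]); pad=np.array([470.4,-53.3])  # paddle start = lane (-105,-237)
ex=np.array([.946,-.323]); o=pad+105*ex+237*a
print(o,'lane xy',(p[:2]-o)@ex,(p[:2]-o)@a)
E
```

```text
[612.65340848  18.97719936  76.14641001]
[646.281 136.987] lane xy 6.305464025189594 -122.49898346603379
```

>>> arm_command:
  plan:
    - [-1,0,0,0,0]
    - [-1,0,0,0,0]
    - [-1,0,0,0,0]
    - [-1,0,0,0,0]
    - [-1,0,0,0,0]
    - [-1,0,0,0,0]
    - [-1,0,0,0,0]
    - [-1,0,0,0,0]

```text
clock: 5.38
eef_pos: [466.5, -65.0, 89.4]
eef_rot: [3.142, 0.0, -0.33]
wrist_force: [-1.2, 0.1, 3.5]
finger_gap: 0.7
finger_force: 1.3
```

The point I measured is on the can's near upper surface, so its centre is at lane y of about -138, at the stop. Coming up slowly.

>>> arm_command:
  plan:
    - [-1,0,0,-0.002,0]
    - [-1,0,0,-0.003,0]
    - [-1,0,0,-0.003,0]
    - [-1,0,0,-0.003,0]
    - [-1,0,0,-0.003,0]
    - [-1,0,0,-0.003,0]
    - [-1,0,0,-0.003,0]
    - [-1,0,0,-0.003,0]
    - [-1,0,0,-0.003,0]
    - [-1,0,-0.0005,-0.003,0]
    - [-1,0,-0.0005,-0.003,0]
    - [-1,0,-0.0005,-0.003,0]
    - [-1,0,-0.0005,-0.003,0]
    - [-1,0,-0.0005,-0.003,0]
    - [-1,0,-0.0005,-0.003,0]
    - [-1,0,-0.0005,-0.003,0]
    - [-1,0,-0.0005,-0.003,0]
    - [-1,0,-0.0005,-0.003,0]
    - [-1,0,-0.0005,-0.003,0]
    - [-1,0,-0.0005,-0.003,0]

```text
clock: 7.88
eef_pos: [468.4, -59.4, 148.6]
eef_rot: [-3.141, 0.0, -0.33]
wrist_force: [1.4, 2.6, 2.1]
finger_gap: 0.5
finger_force: 1.4
```

>>> arm_command:
  plan:
    - [-1,0,-0.0005,-0.003,0]
    - [-1,0,-0.0005,-0.003,0]
    - [-1,0,-0.0005,-0.003,0]
    - [-1,0,-0.0005,-0.003,0]
    - [-1,0,-0.0005,-0.003,0]
    - [-1,0,-0.0005,-0.003,0]
    - [-1,0,-0.0005,-0.002,0]
    - [-1,0,-0.0005,-0.002,0]
    - [-1,0,-0.0005,-0.002,0]
    - [-1,0,-0.0005,-0.002,0]
    - [-1,0,-0.0005,-0.002,0]
    - [-1,0,-0.0005,-0.002,0]
    - [-1,0,0,-0.002,0]
    - [-1,0,0,-0.002,0]
    - [-1,0,0,-0.002,0]
    - [-1,0,0,-0.002,0]
    - [-1,0,0,-0.002,0]
    - [-1,0,0,-0.002,0]
    - [-1,0,0,-0.002,0]
    - [-1,0,0,-0.002,0]

```text
clock: 10.38
eef_pos: [470.3, -54.1, 194.6]
eef_rot: [-3.142, 0.0, -0.33]
wrist_force: [0.1, -0.3, 0.0]
finger_gap: 0.3
finger_force: 0.0
```

>>> arm_command:
  plan:
    - [-1,0,0,-0.005,0]
    - [-1,0,0,-0.01,0]
    - [-1,0,0,-0.02,0]
    - [-1,0,0,-0.02,0]
    - [-1,0,0,0,0]
    - [-1,0,0,0,0]
    - [-1,0,0,0,0]
    - [-1,0,0,0,0]

```text
clock: 11.38
eef_pos: [470.2, -54.1, 249.0]
eef_rot: [3.141, 0.001, -0.33]
wrist_force: [0.9, 0.4, 0.9]
finger_gap: 0.7
finger_force: 0.0
```

```bash
python3 - <<'E'
from h import *
c=cam('scene'); cv2.imwrite('pics/crop4.png',cv2.resize(c['img'][130:330,230:430],None,fx=3,fy=3,interpolation=cv2.INTER_CUBIC))
a=load('top'); b=cam('wrist'); cv2.imwrite('pics/w2.png',b['img'])
E
```

```text
(no output)
```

View pics/crop4.png

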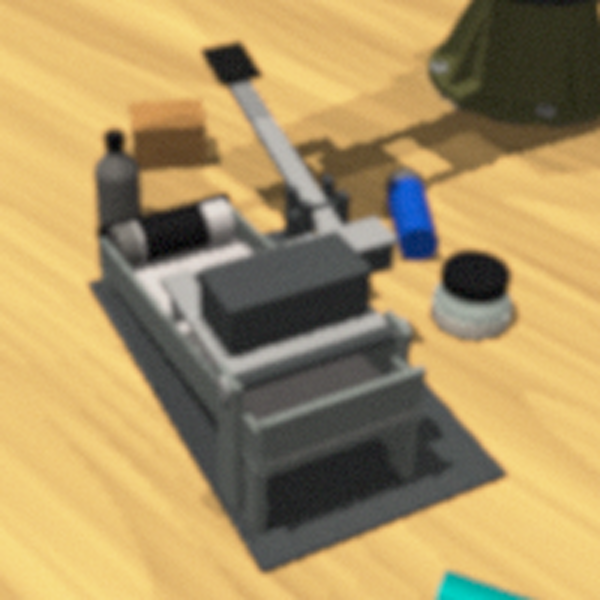

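View pics/w2.png

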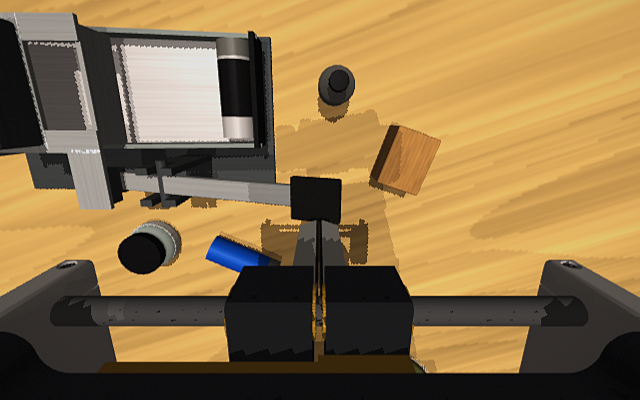

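The scene crop shows the can against the stop at crop (170,230), the flap down, and the paddle raised again at crop (230,62). In the wrist view the can is at (235,90), the pin is in its cradle at (160,185), and the bystanders have not moved. The paddle should be back at about 174 mm, so I'll check that and hand in.

```bash
python3 - <<'E'
from h import *
p=px(load('scene'),230+231/3,130+63/3); print(p)
if abs(p[2]-174)<5: print(ticket.sign_off())
E
```

```text
[475.66896004 -43.70087252 171.84182226]
the job is handed in; nothing more can be done
None
```

The can rolled out to the end stop, the flap was let down gently until shut, and the lever is back at rest in its cradle. I handed the job in at about 11.5 s of the 48 s allowed; sign-off gave no verdict.

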